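# Switch the mill-ball chute to the other bin

## Task

Five ceramic mill balls wait behind the shut feed gate, and the seesaw diverter under the trough is tipped towards one of the two chutes. Rock the seesaw over its pivot with your fingertips so that it feeds the other chute, and only then push the gate's push plate in until the gate is open and all five balls have rolled down into the bin on that other side. Only push and press: do not touch or pick up the balls, leave the things standing around where they are, and finish with the hand clear of everything.

Things in the scene. Friction and masses are not known exactly. Their poses are not given: they have to be found in the camera images.
- station: Bench chute for mill balls, fixed: steel frame about 650 mm wide. Origin: on the table right under the middle of the seesaw diverter. x points away from the robot's side along the feed trough, y left along the seesaw, z up. Under each end of the seesaw a fixed 56 mm wide chute leads outwards (+y or -y) into a bin. In front of the seesaw (x below -37 mm) only its two ears stick out.
- trough_mouth (a point): Middle of the floor at the mouth of the feed trough, 18 mm behind the pivot, 183 mm above the table. The trough (42 mm wide, walls 30 mm) runs back from here along the station's +x for 260 mm, rising 0.24 rad; its top end is about 290 mm high. The balls leave it over the middle of the seesaw.
- pivot (a point): Pivot of the seesaw, along the station's x, 130 mm above the table. The seesaw is an aluminium channel 260 mm long, 52 mm wide, 24 mm deep, open at both ends, with a guard 70 mm long in the middle of its front, reaching 83 mm above the pivot. It is top-heavy: it lies on one of its two stops and falls to the other by itself once pushed past the level.
- rocker (a joint): Angle of the seesaw diverter (rad), right-handed about the station's x. -0.38 = left (+y) end down, on its stop: balls roll into the left bin. +0.38 = right (-y) end down, on its stop: balls roll into the right bin. It starts on either stop, or falls on to it in the first second. About 1 N on the raised ear moves it.
- ear_left (a point): A point on the top face of the left thumb ear, 25 mm from its front edge: a flat tab 80 mm (x) by 34 mm (y), 3 mm thick, on the front of the seesaw near its left end, moving with it. The point lies 80 mm in front of the middle of the pivot, 108 mm to the left and 14 mm above it (level): 183 mm above the table when raised, 103 mm when down.
- ear_right (a point): The same for the right thumb ear, near the seesaw's right end.
- gate (a joint): Feed gate: a vertical steel blade hung on a round rod (10 mm thick, along the station's y, 244 mm above the table, 58 mm behind the pivot) that holds the balls back. Value in m: about 0 = shut, 0.05 = end stop, fully open (balls pass from about 0.035). It slides along the station's +y (left), stays where it is left, takes under 3 N.
- push_plate (a point): Middle of the outer (right-hand, -y) face of the black push plate on the right end of the gate rod: upright, 36 mm (x) by 44 mm (z), 4 mm thick, moving with the gate. Push it along the station's +y (towards the trough) by 50 mm to open the gate. Shut, it is 102 mm right of the trough's middle, 244 mm above the table.
- bin_left (a point): Middle of the floor of the left grey bin, 265 mm left of the pivot. Bin 130 mm (x) by 120 mm (y), floor 4 mm above the table, inner wall 36 mm, outer wall 70 mm high. It starts empty.
- bin_right (a point): The same for the right bin, 265 mm right of the pivot.
- ball0: One of the five white ceramic mill balls, 30 mm across, 35 to 70 g; ball number 1 in the row behind the gate. Origin at its centre.
- ball1: One of the five white ceramic mill balls, 30 mm across, 35 to 70 g; ball number 2 in the row behind the gate. Origin at its centre.
- ball2: One of the five white ceramic mill balls, 30 mm across, 35 to 70 g; ball number 3 in the row behind the gate. Origin at its centre.
- ball3: One of the five white ceramic mill balls, 30 mm across, 35 to 70 g; ball number 4 in the row behind the gate. Origin at its centre.
- ball4: One of the five white ceramic mill balls, 30 mm across, 35 to 70 g; ball number 5 in the row behind the gate. Origin at its centre.
- cup: Bystander: terracotta cup, 72 mm wide, 80 mm high. Origin at the middle of its underside.
- pebble: Bystander: round clay pebble, 72 mm wide, 36 mm high. Origin at the middle of its underside.
- jar: Bystander: small lidded glass jar, 58 mm wide, 75 mm high. Origin at the middle of its underside.
- brush: Bystander: flat brush lying down, 190 mm long. Origin at the middle of its underside.
- knife: Bystander: clay knife with wooden handle, lying, 180 mm long. Origin at the middle of its underside.
- stamp: Bystander: turned wooden stamp, lying, 147 mm long, 51 mm high. Origin at the middle of its underside.
- bowl: Bystander: white bowl, 110 mm wide, 45 mm high. Origin at the middle of its underside.

How it is judged (in metres and radians):
On the way, in this order (a step that is already met when the one before it is completed fails the run):
1. The seesaw diverter has been rocked over to the stop opposite to the one it lay on at the start, while the feed gate is still shut (distance of ear_left from where it was at the start of the episode above 0.0415 m and (value of joint rocker below -0.33 rad or value of joint rocker above 0.33 rad) and value of joint gate below 0.02 m), for 0.2 s.
2. The feed gate is open (value of joint gate above 0.03 m), for 0.1 s.
At the end, for the whole second after the job is handed in: The seesaw lies on the stop opposite to the one it started on (beyond 0.33 rad of its 0.38), the gate is open (30 mm or more of its 50), and all five balls are at rest (below 0.05 m/s) inside the bin which the seesaw now feeds (distance of ear_left from where it was at the start of the episode above 0.0415 m and value of joint gate above 0.03 m and ((value of joint rocker below -0.33 rad and (y of ball0 in the frame of station between 0.205 and 0.325 m and x of ball0 in the frame of station between -0.065 and 0.065 m and z of ball0 in the frame of station below 0.06 m and linear speed of ball0 below 0.05 m/s) and (y of ball1 in the frame of station between 0.205 and 0.325 m and x of ball1 in the frame of station between -0.065 and 0.065 m and z of ball1 in the frame of station below 0.06 m and linear speed of ball1 below 0.05 m/s) and (y of ball2 in the frame of station between 0.205 and 0.325 m and x of ball2 in the frame of station between -0.065 and 0.065 m and z of ball2 in the frame of station below 0.06 m and linear speed of ball2 below 0.05 m/s) and (y of ball3 in the frame of station between 0.205 and 0.325 m and x of ball3 in the frame of station between -0.065 and 0.065 m and z of ball3 in the frame of station below 0.06 m and linear speed of ball3 below 0.05 m/s) and (y of ball4 in the frame of station between 0.205 and 0.325 m and x of ball4 in the frame of station between -0.065 and 0.065 m and z of ball4 in the frame of station below 0.06 m and linear speed of ball4 below 0.05 m/s)) or (value of joint rocker above 0.33 rad and (y of ball0 in the frame of station between -0.325 and -0.205 m and x of ball0 in the frame of station between -0.065 and 0.065 m and z of ball0 in the frame of station below 0.06 m and linear speed of ball0 below 0.05 m/s) and (y of ball1 in the frame of station between -0.325 and -0.205 m and x of ball1 in the frame of station between -0.065 and 0.065 m and z of ball1 in the frame of station below 0.06 m and linear speed of ball1 below 0.05 m/s) and (y of ball2 in the frame of station between -0.325 and -0.205 m and x of ball2 in the frame of station between -0.065 and 0.065 m and z of ball2 in the frame of station below 0.06 m and linear speed of ball2 below 0.05 m/s) and (y of ball3 in the frame of station between -0.325 and -0.205 m and x of ball3 in the frame of station between -0.065 and 0.065 m and z of ball3 in the frame of station below 0.06 m and linear speed of ball3 below 0.05 m/s) and (y of ball4 in the frame of station between -0.325 and -0.205 m and x of ball4 in the frame of station between -0.065 and 0.065 m and z of ball4 in the frame of station below 0.06 m and linear speed of ball4 below 0.05 m/s)))); the robot touches nothing.
It fails at once if A ball is touched by the robot (more than 1.5 N) (contact force between any of ball0, ball1, ball2, ball3, ball4 and the fingers above 1.5 N or contact force between any of ball0, ball1, ball2, ball3, ball4 and the arm above 1.5 N).
It fails at once if A ball is lifted above the trough (height (world z) of any of ball0, ball1, ball2, ball3, ball4 above 0.3 m).
It fails at once if A thing standing around is shifted by more than 30 mm, or lifted (distance of any of cup, pebble, jar, brush, knife, stamp, bowl from where it was at the start of the episode above 0.03 m).
It also fails if it takes over 48 s, if anything falls off the work surface, if the arm or the gripper's body presses on something with over 40 N, if the wrist force passes 120 N, or if a joint passes its speed limit or range.

## Robot

A 6-joint arm with a two-finger parallel gripper is mounted at the origin on the work surface. World frame = base frame: x ahead of the robot, y to its left, z up, the work surface at z = 0. Lengths are in mm, angles in rad, forces in N, time in s.
With the tool pointing down it reaches from about 300 to 1000 mm from the base axis. Payload 5.1 kg.
Tool frame: the origin (TCP) lies between the finger pads; the fingertips stand 25 mm ahead of it and the grasp point (between the pads) lies 6 mm ahead of it (manip.tips_ahead is the z of the fingertips in the tool frame, in mm); z points along the fingers, y is the line along which they close (so a half turn about z gives the same grasp; the last joint's range is limited). The gripper opens to 95 mm and grips with 3 to 60 N. Pads are 20 mm wide; open, the fingers measure 119 mm over their backs; the gripper's body (75 mm by 180 mm) begins 59 mm behind the grasp point.
Start: joints at [-1.327, 0.124, 1.65, -0, 1.367, -0.083], TCP at [208.626, -615.597, 210.456] pointing down, gripper open.
Joint ranges: [-2.61, 2.61], [-1.02, 2.33], [0.03, 2.71], [-1.35, 4.49], [0.32, 2.68], [-2.91, 2.91]. Speed limits (rad/s): [2.57, 2.57, 3.14, 3.14, 3.14, 3.14].

## Interface

Orientations are given as a rotation vector (axis times angle).
In Python, from workcell import manip, cams, sign_off gives the robot as it stands.
- The arm moves only by the shell command python3 -m creep 'ROWS' [FORCE]. ROWS is JSON, a list of rows, each a list of 3 entries, a list of its own where there are three numbers: the shift along the tool's x, y, z in units of 0.15 m (1.0 is 0.15 m), then the turn, a rotation vector about the tool's x, y, z in units of 30 degrees (1.0 is 30 degrees), then the closure, from 0 (fully open) to 1 (shut). A call has 1 to 20 rows; each row shifts and turns the commanded pose from where the row before left it, along the tool's axes as they then stand; what a row does not reach is not made up. A row lasts 1/10 s, in which the tool goes at most 50 mm and 8.59 degrees, less where a joint would pass 70% of its speed; a pose out of reach is approached as far as the arm can. A call with a number of a shift or a turn outside -1 to 1 is refused whole. A call with a gripper value outside its range is refused whole. The fingers move at their own pace and stop on an object; FORCE is the grip in N (left out, the last holds). Time passes only in rows, so rows that do not move let the fingers close. It gives the time, the measured TCP pose, the force, the opening and the grip force at its end, in the units of the state.
- manip.read_state(): the state, without advancing time (a new reading comes with each control period).
- cams.capture(name): name is "scene" or "top" or "wrist"; returns the picture (420x560x3 uint8, blue, green, red); there is no depth.
- cams.get_calibration(name): a dict with "fovy" (degrees; the focal length in pixels is half the picture's height over the tangent of half this angle, whatever the lens; pixels are square), "cx", "cy" (the principal point, pixels), "extrinsics" (4x4, takes a point from camera to world coordinates). Camera axes: x right, y up, looking along -z (the intrinsics and any distortion apply to the point x, -y, -z); pixel columns grow to the right and rows downward; lengths in mm; the calibration is good to about 2 mm. A picture is of the moment at which its call begins: read the wrist's pose just before it. get_calibration takes no time and is no camera call; for the wrist camera it gives the pose at the moment of the call.
- sign_off(): hands the job in; it is judged then, once.
The state is a dict: "clock": time; "joints": joint angles; "dq": joint speeds; "effort": joint torques, N m; "eef_pos": TCP position; "tool_rot": TCP orientation; "wrist_force": force on the tool from outside, world axes, zero at the start; "torque": the same for the moment, N m; "finger_gap": opening from 0.0 (shut) to 1.0 (fully open); "finger_force": force on a finger pad.
Only numpy, scipy, OpenCV 4.12 (cv2) and the standard library are available. Lean on these libraries where they do the work, as an engineer would, in place of code of your own. Each camera call takes 0.05 s, during which the arm holds its last target. There are 200 camera calls.

## Working session

There is one attempt and no reset: what is moved stays moved. The work goes in short steps, Python scripts to look and compute and a shell command to move; the robot and the scene stay as the last step left them, time stands still between calls to the robot, and variables do not carry over. Pictures are saved under pics/ and viewed, at most 10 in all, crops included, and the job is handed in when it is done.

```bash
mkdir -p pics
python3 - <<'E'
from workcell import manip, cams
import cv2, numpy as np
print(manip.read_state())
for n in ("scene","top"):
    im=cams.capture(n); cv2.imwrite(f"pics/{n}0.png",im); print(n,cams.get_calibration(n))
a=cv2.imread("pics/scene0.png");b=cv2.imread("pics/top0.png")
cv2.imwrite("pics/s0.png",cv2.resize(a,(800,600),interpolation=cv2.INTER_CUBIC))
cv2.imwrite("pics/t0.png",cv2.resize(b,(800,600),interpolation=cv2.INTER_CUBIC))
E
```

```text
{'clock': 0.0, 'joints': array([-1.32659953e+00,  1.24483442e-01,  1.65162010e+00, -5.55118463e-06,
        1.36748621e+00, -8.26017544e-02]), 'dq': array([ 2.10013024e-03, -4.29764373e-04, -5.44868211e-04, -1.38603425e-03,
       -2.89380656e-04,  9.79798311e-05]), 'effort': array([ 1.74403351e-03, -4.17598307e+01, -3.59935677e+01,  7.76271522e-02,
        4.92287369e-02, -1.66426739e-04]), 'eef_pos': array([ 208.47640986, -615.00013988,  209.23292764]), 'tool_rot': array([-3.09778275e+00, -5.10730737e-01,  2.61533716e-04]), 'wrist_force': array([0.65879369, 0.22627064, 1.01235738]), 'torque': array([ 0.03908442, -0.00127483,  0.0123907 ]), 'finger_force': 0.0, 'finger_gap': 0.9987346593435106}
scene {'fovy': 53.87185065141858, 'cx': 281.3155008142677, 'cy': 210.2560960146925, 'extrinsics': array([[-5.34276440e-01, -6.99333517e-01,  4.74848731e-01,
         1.01063140e+03],
       [ 8.45308106e-01, -4.40881622e-01,  3.01790657e-01,
         2.97271403e+02],
       [-1.70024303e-03,  5.62633120e-01,  8.26704955e-01,
         9.04319534e+02],
       [ 0.00000000e+00,  0.00000000e+00,  0.00000000e+00,
         1.00000000e+00]])}
top {'fovy': 54.80407517998765, 'cx': 282.51797842764955, 'cy': 201.1967588807212, 'extrinsics': array([[-1.84478442e-02,  9.96664852e-01, -7.94911967e-02,
         4.66838589e+02],
       [-9.99279863e-01, -2.10159742e-02, -3.15924738e-02,
         2.06256061e+01],
       [-3.31576932e-02,  7.88511391e-02,  9.96334816e-01,
         1.13429708e+03],
       [ 0.00000000e+00,  0.00000000e+00,  0.00000000e+00,
         1.00000000e+00]])}
```

View pics/s0.png

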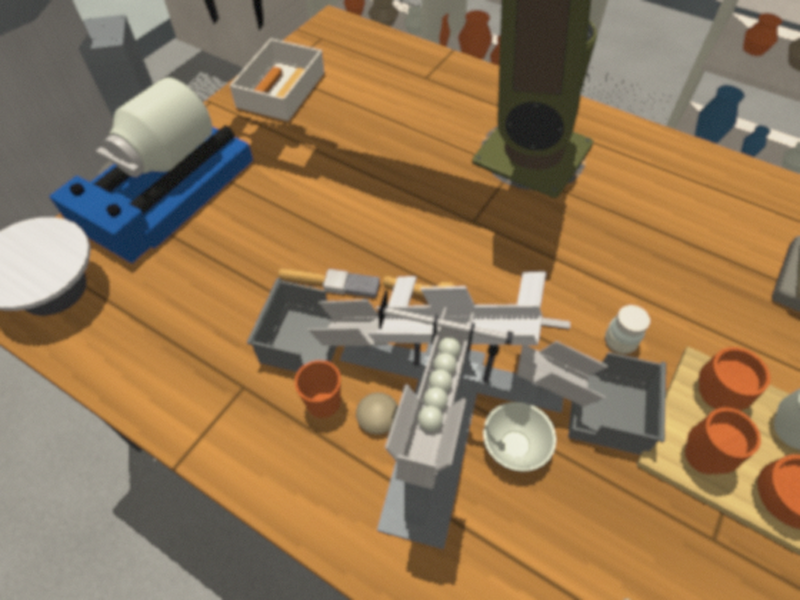

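View pics/t0.png

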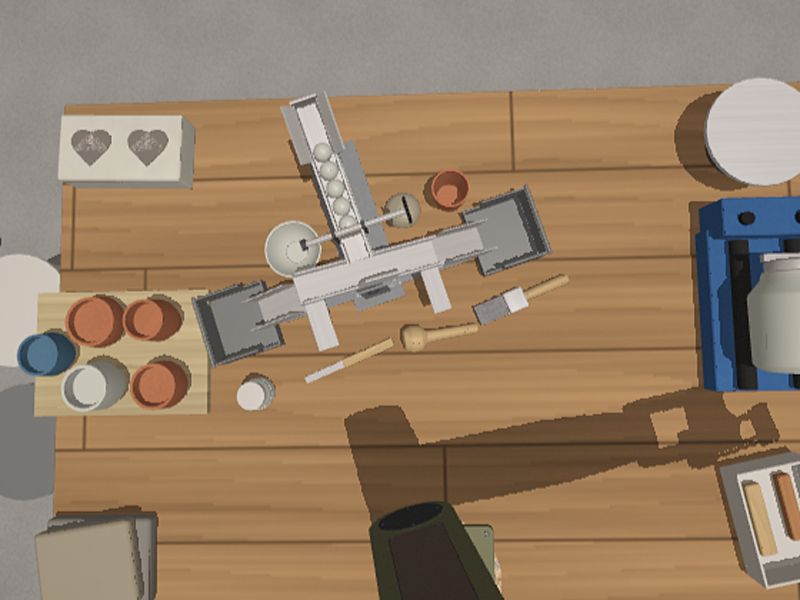

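The scene view (camera facing the robot) shows the station with its left ear near (530,290), the right ear at (400,290), and the plate's dark edge at (383,310). The top view shows the left ear at (322,325), the right ear at (437,288), the plate at (405,210), and the bins at (238,325) and (507,230). I'll enlarge both for readings.

Run:
```python
import cv2
a=cv2.imread("pics/scene0.png");b=cv2.imread("pics/top0.png")
cv2.imwrite("pics/s1.png",cv2.resize(a[180:320,170:470],None,fx=2.6,fy=2.6,interpolation=cv2.INTER_CUBIC))
cv2.imwrite("pics/t1.png",cv2.resize(b[60:260,135:395],None,fx=3,fy=3,interpolation=cv2.INTER_CUBIC))
```

```text
(no output)
```

View pics/s1.png

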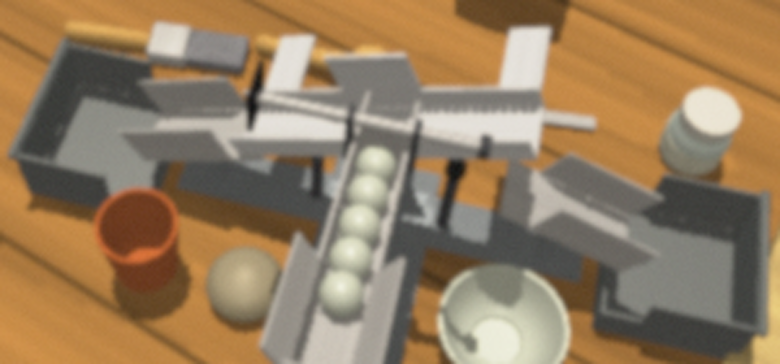

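View pics/t1.png

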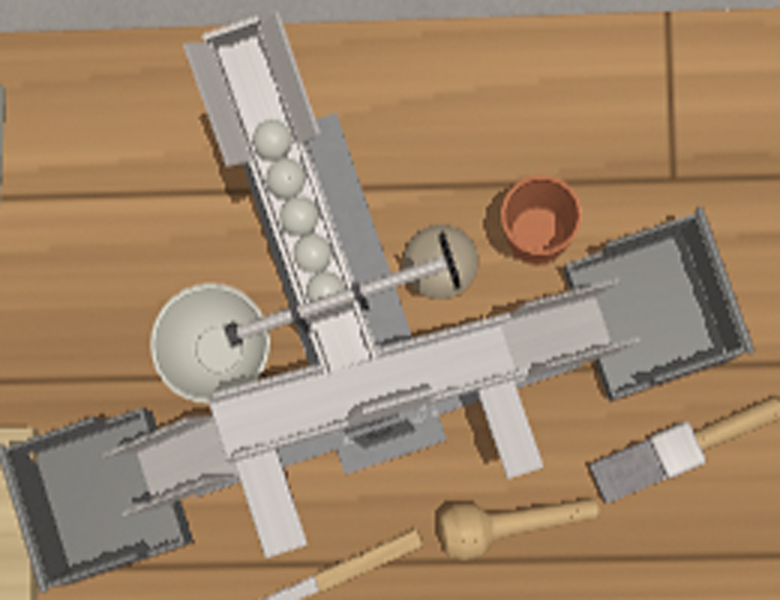

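```bash
cat > h.py <<'E'
import numpy as np
from workcell import manip, cams
from scipy.optimize import least_squares
def proj(n,P,cal=None):
    c=cal or cams.get_calibration(n);E=c["extrinsics"];f=210/np.tan(np.radians(c["fovy"])/2)
    q=(np.atleast_2d(P)-E[:3,3])@E[:3,:3]
    return np.c_[c["cx"]-f*q[:,0]/q[:,2], c["cy"]+f*q[:,1]/q[:,2]]
def tri(u1,u2):
    return least_squares(lambda p:np.r_[proj("top",p)[0]-u1,proj("scene",p)[0]-u2],[600,0,150]).x
def world(S,p):
    x,y,a=S;c,s=np.cos(a),np.sin(a);p=np.atleast_2d(p)
    return np.c_[x+c*p[:,0]-s*p[:,1],y+s*p[:,0]+c*p[:,1],p[:,2]]
def rock(p,th):
    x,y,z=p;return [x,y*np.cos(th)-z*np.sin(th),130+y*np.sin(th)+z*np.cos(th)]
E
python3 - <<'E'
from h import *
T=lambda u:np.array(u)/3+[135,60]
Sc=lambda u:np.array(u)/2.6+[170,180]
obs={'eL1':((267,556),(551,27)),'eL2':((305,543),(509,28)),'eR1':((509,477),(315,38)),'eR2':((542,466),(276,35)),
'plate':((451,260),(256,97)),'bLo1':((2,448),(768,193)),'bLo2':((42,590),None),'bRo1':((702,208),(13,155)),'bRo2':((750,350),(66,40))}
for k,(a,b) in obs.items():
    if b: print(k,tri(T(a),Sc(b)).round(0))
def model(th):
    return {'eL1':rock((-105,125,14),th),'eL2':rock((-105,91,14),th),'eR1':rock((-105,-91,14),th),'eR2':rock((-105,-125,14),th),'plate':[58,-101,250]}
for th in(.38,-.38):
    m=model(th)
    def res(S):
        r=[]
        for k,p in m.items():
            w=world(S,p); r+=[proj("top",w)[0]-T(obs[k][0]),proj("scene",w)[0]-Sc(obs[k][1])]
        return np.ravel(r)
    s=least_squares(res,[650,50,.25]); print(th,s.x,s.cost,s.fun.round(1))
    S=s.x
    for k,p in {'ear_left':rock((-80,108,14),th),'ear_right':rock((-80,-108,14),th),'plate':[58,-102,244],'pivot':[0,0,130],'binL':[0,265,4],'binR':[0,-265,4]}.items(): print(k,world(S,p)[0].round(0))
E
```

```text
eL1 [441. 191. 190.]
eL2 [451. 161. 178.]
eR1 [502.  -0. 105.]
eR2 [512. -32.  99.]
plate [659.  42. 243.]
bLo1 [526. 387. 229.]
bRo1 [ 735. -175.   72.]
bRo2 [ 609. -214.   71.]
0.38 [5.74052301e+02 1.18909266e+02 3.21873646e-01] 8.597404228436414 [-0.8  1.1 -0.6 -0.5  0.1  0.8  0.  -0.2 -1.  -0.2 -0.7 -0.5 -0.5 -0.5
  1.6  1.2 -0.6 -1.2 -2.1 -1.3]
ear_left [468. 184. 183.]
ear_right [532.  -6. 103.]
plate [661.  40. 244.]
pivot [574. 119. 130.]
binL [490. 370.   4.]
binR [ 658. -132.    4.]
-0.38 [5.68684346e+02 1.23301416e+02 4.44698592e-01] 723.4704984016013 [  7.    6.8  -6.5  17.4   4.7   5.8  -2.9  12.7  -3.1  -3.3   0.9 -15.7
  -1.9  -6.    1.9 -19.4  -7.7  -2.5   3.8   3.7]
ear_left [451. 184. 103.]
ear_right [537.   3. 183.]
plate [665.  56. 244.]
pivot [569. 123. 130.]
binL [455. 363.   4.]
binR [ 683. -116.    4.]
```

The fit at rocker = +0.38 is clean: the left ear is raised (z≈183) and the right ear is down. The station is at (574,119) with yaw 0.322. I'll press ear_left down, but first work out the tool-frame shifts.

```bash
cat >> h.py <<'E'
from scipy.spatial.transform import Rotation as Ro
S=(574.05,118.91,.3219)
def togo(p,tip=True):
    st=manip.read_state();R=Ro.from_rotvec(st["tool_rot"]);w=world(S,p)[0]+[0,0,25 if tip else 0]
    inv=np.array(st["eef_pos"])-[S[0],S[1],0];c,s=np.cos(S[2]),np.sin(S[2])
    print("t",round(st["clock"],2),"station TCP",np.round([c*inv[0]+s*inv[1],-s*inv[0]+c*inv[1],inv[2]],1),"tool axes",R.as_matrix().round(3).tolist(),"F",st["wrist_force"].round(1))
    print("units",(R.inv().apply(w-st["eef_pos"])/150).round(3))
E
python3 -c "
from h import *
togo([-88,102,255])"
```

```text
t 0.1 station TCP [-579.  -580.6  209.3] tool axes [[0.947, 0.321, -0.0], [0.321, -0.947, 0.002], [0.0, -0.002, -1.0]] F [ 0.4 -0.1 -0.9]
units [ 3.296 -4.535 -0.462]
```

```bash
python3 -m creep '[[[0,0,-0.3],[0,0,0],1],[[0,0,-0.3],[0,0,0],1],[[0.18,-0.25,-0.05],[0,0,0],1],[[0.18,-0.25,-0.05],[0,0,0],1],[[0.18,-0.25,0],[0,0,0],1],[[0.18,-0.25,0],[0,0,0],1],[[0.18,-0.25,0],[0,0,0],1],[[0.18,-0.25,0],[0,0,0],1],[[0.18,-0.25,0],[0,0,0],1],[[0.18,-0.25,0],[0,0,0],1],[[0.18,-0.25,0],[0,0,0],1],[[0.18,-0.25,0],[0,0,0],1],[[0.18,-0.25,0],[0,0,0],1],[[0.18,-0.25,0],[0,0,0],1],[[0.18,-0.25,0],[0,0,0],1],[[0.18,-0.25,0],[0,0,0],1],[[0.18,-0.25,0],[0,0,0],1],[[0.18,-0.25,0],[0,0,0],1],[[0.1,-0.14,0],[0,0,0],1],[[0,0,0],[0,0,0],1]]'
python3 -c "
from h import *
togo([-88,102,255])"
```

```text
clock: 2.1
eef_pos: [432.5, 118.5, 314.6]
tool_rot: [-3.098, -0.518, 0.003]
wrist_force: [-0.0, -0.6, 0.3]
finger_gap: 0.004
finger_force: 0.0
t 2.1 station TCP [-134.4   44.4  314.6] tool axes [[0.946, 0.326, -0.002], [0.326, -0.946, 0.0], [-0.002, -0.001, -1.0]] F [-0.  -0.6  0.3]
units [ 0.313 -0.38   0.23 ]
```

```bash
python3 -m creep '[[[0.15,-0.19,0],[0,0,0],1],[[0.15,-0.19,0.1],[0,0,0],1],[[0,0,0.1],[0,0,0],1],[[0,0,0],[0,0,0],1],[[0,0,0],[0,0,0],1]]'
python3 - <<'E'
from h import *; import cv2
togo([-88,102,190])
a=cams.capture("wrist"); b=cams.capture("top")
cv2.imwrite("pics/w2.png",np.hstack([cv2.resize(a,(400,300)),cv2.resize(b[100:310,130:410],(400,300))]))
E
```

```text
clock: 2.6
eef_pos: [456.5, 183.3, 285.0]
tool_rot: [3.099, 0.509, -0.002]
wrist_force: [-0.2, 0.2, 0.6]
finger_gap: 0.005
finger_force: 0.0
t 2.6 station TCP [-91.1  98.2 285. ] tool axes [[0.947, 0.32, -0.001], [0.32, -0.947, -0.001], [-0.001, 0.0, -1.0]] F [-0.2  0.2  0.6]
units [ 0.022 -0.025  0.467]
```

View pics/w2.png

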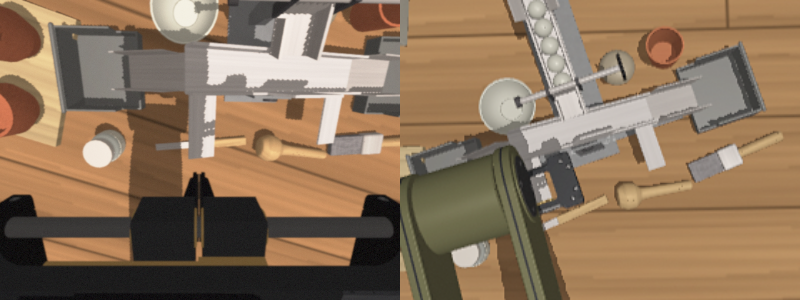

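The wrist view (left half) shows the raised left ear's front edge at about (190..214,157), in line sideways with the closed fingers at (198,175). The top view (right half) shows the hand over the left ear. Next I'll compare the ear with its predicted projection.

Run:
```python
from h import *
cal=cams.get_calibration("wrist")
print(proj("wrist",world(S,[rock((-105,125,14),.38),rock((-105,91,14),.38)]),cal)/1.4, proj("wrist",world(S,[[-88,102,180]]),cal)/1.4)
togo([-88,102,190])
```

```text
[[188.45724242 159.83879424]
 [213.02058472 156.69212051]] [[195.64014398 144.79694325]]
t 2.7 station TCP [-90.5  98.2 286.4] tool axes [[0.948, 0.319, 0.001], [0.319, -0.948, 0.0], [0.001, 0.0, -1.0]] F [ 0.1 -0.5  0.4]
units [ 0.016 -0.026  0.476]
```

```bash
python3 -m creep '[[[0.02,-0.025,0.1],[0,0,0],1],[[0,0,0.1],[0,0,0],1],[[0,0,0.1],[0,0,0],1],[[0,0,0.1],[0,0,0],1],[[0,0,0.07],[0,0,0],1],[[0,0,0.05],[0,0,0],1],[[0,0,0.05],[0,0,0],1],[[0,0,0.05],[0,0,0],1],[[0,0,0.05],[0,0,0],1],[[0,0,0.05],[0,0,0],1],[[0,0,0.05],[0,0,0],1],[[0,0,0.05],[0,0,0],1],[[0,0,0.05],[0,0,0],1],[[0,0,0.05],[0,0,0],1],[[0,0,0.04],[0,0,0],1],[[0,0,0],[0,0,0],1],[[0,0,0],[0,0,0],1]]'
python3 -c "
from h import *
togo([-88,102,118])"
```

```text
clock: 4.4
eef_pos: [458.6, 189.0, 141.4]
tool_rot: [3.1, 0.511, -0.0]
wrist_force: [-0.0, 0.5, 0.5]
finger_gap: 0.009
finger_force: 0.0
t 4.4 station TCP [-87.4 103.  141.4] tool axes [[0.947, 0.321, -0.0], [0.321, -0.947, -0.0], [-0.0, 0.0, -1.0]] F [-0.   0.5  0.5]
units [-0.004  0.007 -0.011]
```

Now lift straight up, clear of the trough (fingertips to about z = 340), and head for a spot to the right of the plate.

```bash
python3 -m creep '[[[0,0,-0.25],[0,0,0],1],[[0,0,-0.3],[0,0,0],1],[[0,0,-0.3],[0,0,0],1],[[0,0,-0.3],[0,0,0],1],[[0,0,-0.3],[0,0,0],1],[[0,0.2,-0.05],[0,0,0],1],[[0,0.3,0],[0,0,0],1],[[0,0.3,0],[0,0,0],1],[[0,0.3,0],[0,0,0],1],[[0,0.3,0],[0,0,0],1],[[0,0.25,0],[0,0,0],1],[[0,0,0],[0,0,0],1],[[0,0,0],[0,0,0],1]]'
python3 - <<'E'
from h import *; import cv2
togo([58,-150,228])
a=cams.capture("wrist"); b=cams.capture("top"); s=cams.capture("scene")
cv2.imwrite("pics/w3.png",np.vstack([np.hstack([cv2.resize(a,(400,300)),cv2.resize(b[100:310,130:410],(400,300))]),np.hstack([cv2.resize(s[170:330,170:470],(563,300)),np.zeros((300,237,3),np.uint8)])]))
E
```

```text
clock: 5.7
eef_pos: [538.1, -45.9, 366.6]
tool_rot: [-3.1, -0.508, -0.0]
wrist_force: [0.4, 0.7, 0.5]
finger_gap: 0.004
finger_force: 0.0
t 5.7 station TCP [ -86.3 -144.9  366.6] tool axes [[0.948, 0.319, -0.0], [0.319, -0.948, 0.001], [0.0, -0.001, -1.0]] F [0.4 0.7 0.5]
units [0.961 0.037 0.758]
```

View pics/w3.png

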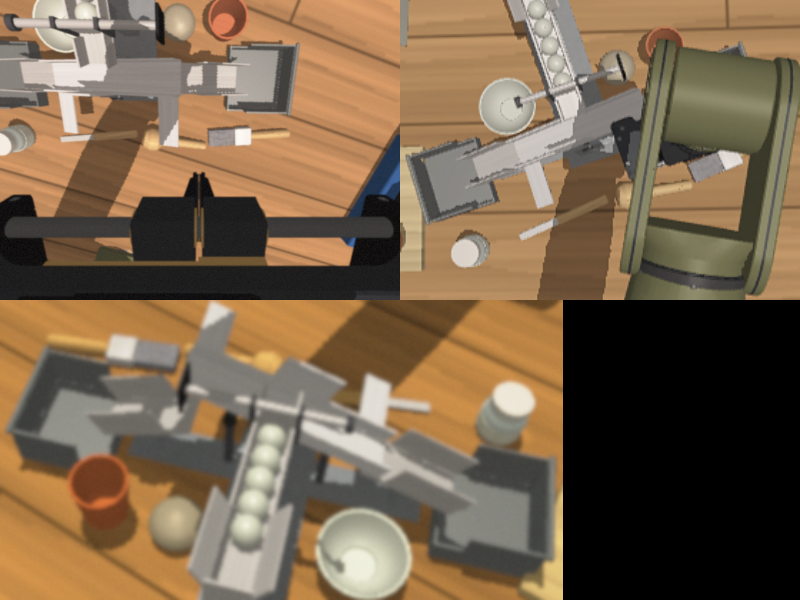

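The seesaw has been rocked: the right ear is now raised (scene crop (215,325)), the left end is down, and the balls are still held. Next, go behind the plate on its right-hand side and lower the fingertips.

```bash
python3 -m creep '[[[0.2,0.03,0],[0,0,0],1],[[0.3,0,0],[0,0,0],1],[[0.3,0.01,0],[0,0,0],1],[[0.16,0,0],[0,0,0],1],[[0,0,0.2],[0,0,0],1],[[0,0,0.25],[0,0,0],1],[[0,0,0.2],[0,0,0],1],[[0,0,0.1],[0,0,0],1],[[0,0,0],[0,0,0],1],[[0,0,0],[0,0,0],1]]'
python3 - <<'E'
from h import *; import cv2
togo([58,-150,228])
cal=cams.get_calibration("wrist");a=cams.capture("wrist"); b=cams.capture("scene")
print(proj("wrist",world(S,[[40,-102,266],[76,-102,266]]),cal)*400/560)
cv2.imwrite("pics/w4.png",np.hstack([cv2.resize(a,(400,300)),cv2.resize(b[150:330,170:410],(400,300))]))
E
```

```text
clock: 6.85
eef_pos: [676.8, -4.3, 255.7]
tool_rot: [3.099, 0.512, 0.003]
wrist_force: [0.2, 0.4, 0.4]
finger_gap: 0.006
finger_force: 0.0
t 6.85 station TCP [  58.5 -149.4  255.7] tool axes [[0.947, 0.322, 0.002], [0.322, -0.947, -0.0], [0.002, 0.001, -1.0]] F [0.2 0.4 0.4]
units [-0.004  0.004  0.018]
[[140.03132142 208.6112264 ]
 [136.84346763 167.23889457]]
```

View pics/w4.png

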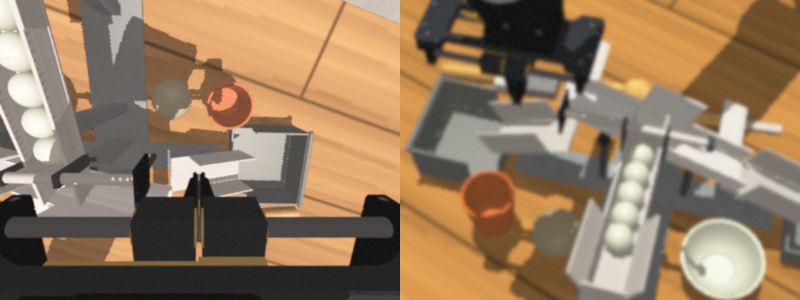

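In the wrist view the plate is at about (143,155–200), right beside the fingers (198,180). It sits about 7 mm further along +x than predicted, still well within the plate. I'll shift 6 mm and push towards the trough.

```bash
python3 -m creep '[[[0.04,-0.06,0],[0,0,0],1],[[0,-0.06,0],[0,0,0],1],[[0,-0.05,0],[0,0,0],1],[[0,-0.04,0],[0,0,0],1],[[0,-0.04,0],[0,0,0],1],[[0,-0.04,0],[0,0,0],1],[[0,-0.04,0],[0,0,0],1],[[0,-0.04,0],[0,0,0],1],[[0,-0.04,0],[0,0,0],1],[[0,-0.04,0],[0,0,0],1],[[0,-0.04,0],[0,0,0],1],[[0,-0.03,0],[0,0,0],1],[[0,-0.03,0],[0,0,0],1],[[0,0,0],[0,0,0],1],[[0,0,0],[0,0,0],1]]'
python3 - <<'E'
from h import *; import cv2
togo([62,-64,228])
a=cams.capture("wrist"); b=cams.capture("scene")
cv2.imwrite("pics/w5.png",np.hstack([cv2.resize(a,(400,300)),cv2.resize(b[170:350,230:470],(400,300))]))
E
```

```text
clock: 8.45
eef_pos: [655.2, 75.5, 253.9]
tool_rot: [-3.099, -0.511, 0.001]
wrist_force: [-0.2, -0.9, 0.5]
finger_gap: -0.0
finger_force: 0.0
t 8.45 station TCP [ 63.3 -66.8 253.9] tool axes [[0.947, 0.321, -0.001], [0.321, -0.947, 0.0], [-0.001, -0.001, -1.0]] F [-0.2 -0.9  0.5]
units [-0.008 -0.019  0.006]
```

View pics/w5.png

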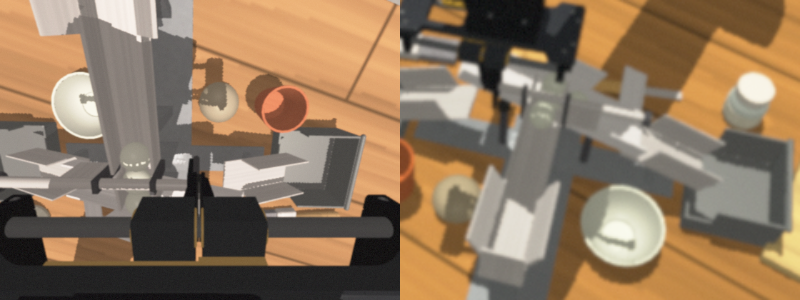

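The gate is opening: the last balls are moving through (wrist (135,155)) and the trough is empty above them. I'll push a few mm more, wait, back off to the right and rise.

```bash
python3 -m creep '[[[0,-0.02,0],[0,0,0],1],[[0,0,0],[0,0,0],1],[[0,0,0],[0,0,0],1],[[0,0,0],[0,0,0],1],[[0,0,0],[0,0,0],1],[[0,0,0],[0,0,0],1],[[0,0.1,0],[0,0,0],1],[[0,0.3,0],[0,0,0],1],[[0,0.2,0],[0,0,0],1],[[0,0,-0.3],[0,0,0],1],[[0,0,-0.3],[0,0,0],1],[[0,0,-0.3],[0,0,0],1],[[0,0.3,-0.1],[0,0,0],1],[[0,0.3,0],[0,0,0],1],[[0,0.3,0],[0,0,0],1],[[0,0.3,0],[0,0,0],1],[[0,0,0],[0,0,0],1],[[0,0,0],[0,0,0],1],[[0,0,0],[0,0,0],1]]'
python3 - <<'E'
from h import *; import cv2
togo([62,-64,228])
a=cams.capture("top"); b=cams.capture("scene")
cv2.imwrite("pics/w6.png",np.hstack([cv2.resize(a[60:300,120:400],(400,343)),cv2.resize(b[150:356,230:470],(400,343))]))
E
```

```text
clock: 10.45
eef_pos: [741.1, -177.4, 404.2]
tool_rot: [-3.099, -0.511, -0.0]
wrist_force: [-0.2, 0.2, -0.4]
finger_gap: 0.005
finger_force: 0.0
t 10.45 station TCP [  64.7 -334.   404.2] tool axes [[0.947, 0.321, 0.0], [0.321, -0.947, 0.0], [0.0, -0.0, -1.0]] F [-0.2  0.2 -0.4]
units [-0.009 -1.8    1.008]
```

View pics/w6.png

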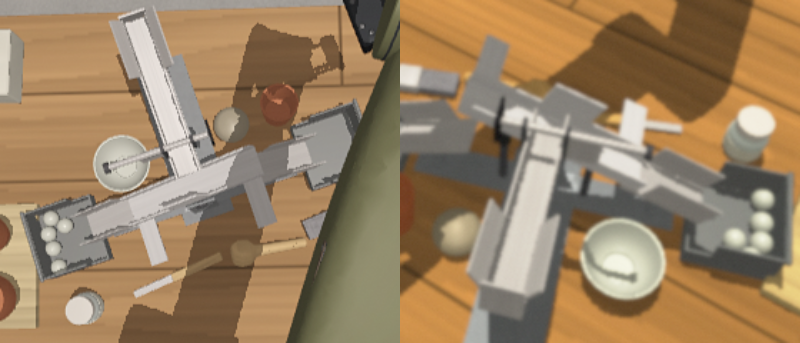

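All five balls are in the left bin (top view (48–65,218–266)), the seesaw's left end is down, the gate is open and the hand is clear. I'll let the balls settle, check they're still, and hand in.

```bash
python3 -m creep '[[[0,0,0],[0,0,0],1],[[0,0,0],[0,0,0],1],[[0,0,0],[0,0,0],1],[[0,0,0],[0,0,0],1],[[0,0,0],[0,0,0],1],[[0,0,0],[0,0,0],1],[[0,0,0],[0,0,0],1],[[0,0,0],[0,0,0],1],[[0,0,0],[0,0,0],1],[[0,0,0],[0,0,0],1],[[0,0,0],[0,0,0],1],[[0,0,0],[0,0,0],1],[[0,0,0],[0,0,0],1],[[0,0,0],[0,0,0],1],[[0,0,0],[0,0,0],1],[[0,0,0],[0,0,0],1],[[0,0,0],[0,0,0],1],[[0,0,0],[0,0,0],1],[[0,0,0],[0,0,0],1],[[0,0,0],[0,0,0],1]]'
python3 - <<'E'
from workcell import manip,cams,sign_off
import numpy as np
f=[cams.capture("scene")[240:330,390:470].astype(int) for _ in range(6)]
d=[abs(f[5]-f[0]).max(),abs(f[5]-f[3]).max()];print(d)
if d[0]<25: print(sign_off())
E
```

```text
clock: 12.55
eef_pos: [741.2, -177.7, 404.0]
tool_rot: [-3.1, -0.511, 0.0]
wrist_force: [-0.5, 0.3, -0.2]
finger_gap: 0.004
finger_force: 0.0
[np.int64(8), np.int64(8)]
the job is handed in; nothing more can be done
None
```

I rocked the seesaw to the left and then opened the gate; all five balls came to rest in the left bin with the hand clear, and I handed the job in at about 13 s (no verdict was returned).

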